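Clear a test barge, then check its deck seam

TASK

The model barge has come out of its load test: clear its deck first, putting the round glass gems in the colander and the steel hexagon nuts in the square tray. Then take the stylus from its stand and check the deck seam: run the tip lightly and slowly (a few centimetres per second) down in the seam groove along its whole length, from the stern end round both corners to the bow end. Finish with the stylus hanging in its stand again, and leave the other things on the bench as they are.

Things in the scene. Friction and masses are not known exactly. Their poses are not given: they have to be found in the camera images.
- barge: Fixed model barge, white deck, grey sides, 164 (x) by 254 mm (y). Origin: centre of underside, on the bench; +y to the bow (narrower nose, to y 175 mm), -y to the square stern. Deck top 45 mm up, coaming round it 5 mm wide, 6 mm above deck. Deck seam: dark groove 9 mm wide, 5 mm deep (floor 40 mm up), straight from seam0 to seam2 to seam4 to seam6; closed 4.5 mm past its ends. Load lies on deck.
- seam0 (a point): Stern end of the seam, on the groove's centre line and floor (barge frame -25, -90, 40 mm).
- seam1 (a point): Middle of the first run of the seam (barge frame -25, -45, 40 mm).
- seam2 (a point): First corner of the seam (barge frame -25, 0, 40 mm).
- seam3 (a point): Middle of the crosswise run of the seam (barge frame 0, 0, 40 mm).
- seam4 (a point): Second corner of the seam (barge frame 25, 0, 40 mm).
- seam5 (a point): Middle of the last run of the seam (barge frame 25, 45, 40 mm).
- seam6 (a point): Bow end of the seam (barge frame 25, 90, 40 mm).
- stylus: Loose stylus, 60 g, 114 mm long, hanging upright in its stand. Origin at the tip (lower end), +z up along it. Steel tip 5 mm across up to 12 mm, widening to a 10 mm shaft at 22 mm; round black collar 36 mm across from 60 to 66 mm; above it a square grey grip, 18 by 18 mm (sides along its x and y), from 66 to 114 mm: take it from above at about 92 mm.
- stand: Fixed wooden stand for the stylus, foot 90 by 90 mm, 75 mm high. Origin at the centre of its underside. Its top plate has an 18 mm square hole through it; the stylus hangs through it with its collar resting on the plate, so that the tip is 15 mm above the bench.
- stand_hole (a point): Centre of the stand's hole at the top face of the plate, 75 mm above the bench.
- colander: Fixed round white colander for the gems, outside 100 mm across at the foot and 126 mm at the rim, 48 mm high, wall 4 mm, inner floor 5 mm above the bench. Origin at the centre of its underside.
- tray: Fixed square open aluminium tray for the nuts, 124 by 124 mm, 45 mm high, walls and floor 4 mm thick. Origin at the centre of its underside.
- tape_roll: Bystander: roll of paper tape lying flat, 90 mm across, 24 mm high, origin under its centre. Not to be disturbed.
- beaker: Bystander: clear plastic beaker, 64 mm across the rim, 85 mm high, origin under its centre. Not to be disturbed.
- glue: Bystander: small white glue bottle, 32 mm across, 90 mm high, origin under its centre. Not to be disturbed.
- gem0: Loose round green glass gem, flat below and domed above, 30 mm across (upright sides from 2 to 7 mm up), 12 mm high, 22 g. Origin at the centre of its flat underside, z up through the dome. May be absent.
- gem1: Loose round green glass gem, flat below and domed above, 30 mm across (upright sides from 2 to 7 mm up), 12 mm high, 22 g. Origin at the centre of its flat underside, z up through the dome. May be absent.
- gem2: Loose round green glass gem, flat below and domed above, 30 mm across (upright sides from 2 to 7 mm up), 12 mm high, 22 g. Origin at the centre of its flat underside, z up through the dome. May be absent.
- nut0: Loose steel hexagon nut, 24 mm across flats (flats face its x axis and every 60 degrees from there), 28 mm across corners, 13 mm high, 33 g. Origin at the centre of its underside, z through the bore. May be absent.
- nut1: Loose steel hexagon nut, 24 mm across flats (flats face its x axis and every 60 degrees from there), 28 mm across corners, 13 mm high, 33 g. Origin at the centre of its underside, z through the bore. May be absent.
- nut2: Loose steel hexagon nut, 24 mm across flats (flats face its x axis and every 60 degrees from there), 28 mm across corners, 13 mm high, 33 g. Origin at the centre of its underside, z through the bore. May be absent.

How it is judged:
On the way, in this order (a step that is already met when the one before it is completed fails the run):
1. the deck is cleared: every gem in the colander, every nut in the tray (horizontal distance between each of gem0, gem1, gem2 and colander below 0.055 m and z of each of gem0, gem1, gem2 in the frame of colander below 0.045 m and horizontal distance between each of nut0, nut1, nut2 and tray below 0.067 m and z of each of nut0, nut1, nut2 in the frame of tray below 0.045 m), for 0.2 s.
2. the stylus tip is down in the groove at the stern end of the seam (within 6 mm) (horizontal distance between stylus and seam0 below 0.006 m and z of stylus in the frame of barge below 0.043 m), for 0.05 s.
3. the stylus tip is down in the groove at the middle of the first run (within 6 mm) (horizontal distance between stylus and seam1 below 0.006 m and z of stylus in the frame of barge below 0.043 m), for 0.05 s.
4. the stylus tip is down in the groove at the first corner (within 6 mm) (horizontal distance between stylus and seam2 below 0.006 m and z of stylus in the frame of barge below 0.043 m), for 0.05 s.
5. the stylus tip is down in the groove at the middle of the crosswise run (within 6 mm) (horizontal distance between stylus and seam3 below 0.006 m and z of stylus in the frame of barge below 0.043 m), for 0.05 s.
6. the stylus tip is down in the groove at the second corner (within 6 mm) (horizontal distance between stylus and seam4 below 0.006 m and z of stylus in the frame of barge below 0.043 m), for 0.05 s.
7. the stylus tip is down in the groove at the middle of the last run (within 6 mm) (horizontal distance between stylus and seam5 below 0.006 m and z of stylus in the frame of barge below 0.043 m), for 0.05 s.
8. the stylus tip is down in the groove at the bow end of the seam (within 6 mm) (horizontal distance between stylus and seam6 below 0.006 m and z of stylus in the frame of barge below 0.043 m), for 0.05 s.
At the end, for the whole second after the job is handed in: Every gem present at rest in the colander (within 55 mm of its centre), every nut in the tray (within 67 mm), below the rim; the stylus hangs at rest in the hole of its stand (tip within 9 mm of the axis, 12 to 19 mm above the bench, tilted under 7 degrees) (all of step 1 and linear speed of each of gem0, gem1, gem2, nut0, nut1, nut2, stylus below 0.02 m/s and horizontal distance between stylus and stand_hole below 0.009 m and height (world z) of stylus between 0.012 and 0.019 m and angle between stylus's own z axis and vertical below 0.12 rad); the robot touches nothing.
It fails at once if the stylus tip moves faster than 80 mm/s while down in the seam (x of stylus in the frame of barge between -0.075 and 0.075 m and y of stylus in the frame of barge between -0.12 and 0.12 m and z of stylus in the frame of barge below 0.043 m and linear speed of stylus above 0.08 m/s).
It fails at once if the stylus is pressed on the barge with more than 30 N (contact force between stylus and barge above 30 N).
It fails at once if the tape roll is moved by more than 30 mm or tipped (distance of tape_roll from where it was at the start of the episode above 0.03 m or angle between tape_roll's own z axis and vertical above 0.5 rad).
It fails at once if the beaker is moved by more than 30 mm or tipped (distance of beaker from where it was at the start of the episode above 0.03 m or angle between beaker's own z axis and vertical above 0.5 rad).
It fails at once if the glue bottle is moved by more than 30 mm or tipped (distance of glue from where it was at the start of the episode above 0.03 m or angle between glue's own z axis and vertical above 0.5 rad).
Of gem0, nut0, gem1, nut1, gem2, nut2 only 4 to 6 are there at a start; the rules pass over those that are not, and their reading is None.
At some moment in a run one of gem0, gem1, gem2, nut0, nut1, nut2 may be knocked a few centimetres aside while the robot is not near it.
It also fails if it takes over 200 s, if anything falls off the work surface, if the arm or the gripper's body presses on something with over 40 N, if the wrist force passes 120 N, or if a joint passes its speed limit or range.

ROBOT

A 6-joint arm with a two-finger parallel gripper is mounted at the origin on the work surface. World frame = base frame: x ahead of the robot, y to its left, z up, the work surface at z = 0. Lengths are in m, angles in rad, forces in N, time in s.
With the tool pointing down it reaches from about 0.3 to 0.775 m from the base axis. Payload 14.6 kg.
Tool frame: the origin (TCP) lies at the very end of the fingers, on their centre line; the grasp point (between the pads) lies 19 mm behind it (r.hold_point_z is the z of the grasp point in the tool frame, in m); z points along the fingers, y is the line along which they close (so a half turn about z gives the same grasp; the last joint's range is limited). The gripper opens to 85 mm and grips with 20 to 120 N. Pads are 22 mm wide; open, the fingers measure 114 mm over their backs; the gripper's body (76 mm by 85 mm) begins 54 mm behind the grasp point. The pads swing forward as they close: fully open they stand 13 mm farther back than shut.
Start: joints at [-1.278, 0.3, 1.521, -0, 1.321, -0.067], TCP at [0.194, -0.515, 0.231] pointing down, gripper open.
Joint ranges: [-3.03, 3.03], [-0.79, 2.21], [0.23, 2.52], [-1.04, 4.18], [0, 3.07], [-2.55, 2.55]. Speed limits (rad/s): [2.22, 2.22, 2.57, 3.14, 3.14, 3.14].

INTERFACE

Orientations are given as a unit quaternion [x, y, z, w].
In Python, from cell import telemetry, read_camera, workorder, r gives the robot as it stands.
- The arm moves only by the shell command python3 -m handwheel 'ROWS'. ROWS is JSON, a list that holds one entry, the list of rows, each a list of 7 numbers: the shift along the tool's x, y, z in mm, then the turn, a rotation vector about the tool's x, y, z in rad, then the opening, from -1 (shut) to 1 (fully open). In form: [[[tx, ty, tz, wx, wy, wz, hand], ...]]. A call has 1 to 20 rows; each row is the pose to reach, as a shift and turn from the pose commanded when the call began, along the tool's axes at that moment; what a row does not reach only later rows make up. A row lasts 1/8 s, in which the tool goes at most 62.5 mm and 10.7 degrees, less where a joint would pass 70% of its speed; a pose out of reach is approached as far as the arm can. A call with a gripper value outside its range is refused whole. The fingers move at their own pace and stop on an object; the grip force is fixed at half the most. Time passes only in rows, so rows that repeat a pose let the fingers close. It gives the time, the measured TCP pose, the force, the opening and the grip force at its end, in the units of the state.
- telemetry.read_state(): the state, without advancing time (a new reading comes with each control period).
- read_camera(name): name is "side" or "top" or "wrist"; returns a dict with "image" (400x640x3 uint8, red, green, blue), "intrinsics" (3x3 intrinsics, pixels), "k1" (the pictures are not rectified: a ray, as slopes to the right and down, at radius r is drawn at 1 + k1 r^2 times it, then the intrinsics apply), "xyz" and "orientation" of the camera in the world; the wrist camera has in their place "tool_from_camera" (4x4, takes a point from camera to tool coordinates, whose origin is the TCP and whose axes are the flange's). Camera axes: x right, y down, z forward; pixel columns grow to the right and rows downward; lengths in m; the calibration is good to about 2 mm. A picture is of the moment at which its call begins: read the wrist's pose just before it. There is no depth.
- workorder.close_job(): hands the job in; it is judged then, once.
The state is a dict: "time_s": time; "q": joint angles; "qd": joint speeds; "joint_torque": joint torques, N m; "position": TCP position; "ee_rot": TCP orientation; "contact_force": force on the tool from outside, world axes, zero at the start; "moment": the same for the moment, N m; "finger_gap": finger opening in m; "gripper_force": force on a finger pad.
Only numpy, scipy, OpenCV 4.12 (cv2) and the standard library are available. Lean on these libraries where they do the work, as an engineer would, in place of code of your own. Each camera call takes 0.05 s, during which the arm holds its last target. There are 200 camera calls.

## Working session

There is one attempt and no reset: what is moved stays moved. The work goes in short steps, Python scripts to look and compute and a shell command to move; the robot and the scene stay as the last step left them, time stands still between calls to the robot, and variables do not carry over. Pictures are saved under pics/ and viewed, at most 14 in all, crops included, and the job is handed in when it is done.

```bash
ls; mkdir -p pics; cat > h.py <<'E'
import numpy as np, cv2, sys
from scipy.spatial.transform import Rotation as R
from cell import telemetry, read_camera, workorder, r
def cam(name):
    s=telemetry.read_state(); c=read_camera(name)
    if name=='wrist':
        T=np.eye(4);T[:3,:3]=R.from_quat(s['ee_rot']).as_matrix();T[:3,3]=s['position']
        c['T']=T@np.array(c['tool_from_camera'])
    else:
        T=np.eye(4);T[:3,:3]=R.from_quat(c['orientation']).as_matrix();T[:3,3]=c['xyz'];c['T']=T
    c['K']=np.array(c['intrinsics']);return c
def dirs(c,px):
    px=np.atleast_2d(np.array(px,float))
    d=np.c_[px,np.ones(len(px))]@np.linalg.inv(c['K']).T; u=d[:,:2].copy(); v=u.copy()
    for _ in range(20): v=u/(1+c['k1']*(v**2).sum(1,keepdims=True))
    return np.c_[v,np.ones(len(v))]@c['T'][:3,:3].T
def ray(c,px,z):
    d=dirs(c,px); o=c['T'][:3,3]
    return o+d*((z-o[2])/d[:,2])[:,None]
def proj(c,P):
    q=(np.atleast_2d(P)-c['T'][:3,3])@c['T'][:3,:3]; v=q[:,:2]/q[:,2:]
    v=v*(1+c['k1']*(v**2).sum(1,keepdims=True))
    return (np.c_[v,np.ones(len(v))]@c['K'].T)[:,:2]
def save(c,n): cv2.imwrite('pics/'+n,c['image'][:,:,::-1])
def to_tool(p):
    "rows shift in mm from the present pose to TCP point p (world)"
    s=telemetry.read_state(); return R.from_quat(s['ee_rot']).inv().apply(np.array(p)-s['position'])*1000
E
python3 - <<'E'
from h import *
for n in('top','side','wrist'):
    c=cam(n);save(c,n+'0.png');print(n,c['K'].tolist(),c['k1'],c['T'].round(3).tolist())
s=telemetry.read_state();print(s,r.hold_point_z)
E
```

```text
pics
top [[497.37918669937096, 0.0, 319.54514642282993], [0.0, 497.37918669937096, 194.01232995795792], [0.0, 0.0, 1.0]] -0.13151420091786684 [[-0.022, -0.989, 0.145, 0.4], [-1.0, 0.025, 0.017, -0.023], [-0.02, -0.145, -0.989, 1.414], [0.0, 0.0, 0.0, 1.0]]
side [[436.8050872526724, 0.0, 310.59253240840576], [0.0, 436.8050872526724, 199.5641406905459], [0.0, 0.0, 1.0]] -0.037486303755629814 [[-0.846, -0.244, 0.474, 0.111], [-0.533, 0.426, -0.731, 0.719], [-0.024, -0.871, -0.49, 0.581], [0.0, 0.0, 0.0, 1.0]]
wrist [[299.1096415863997, 0.0, 322.1811396916426], [0.0, 299.1096415863997, 199.8926984863727], [0.0, 0.0, 1.0]] -0.05039326233061324 [[0.352, -0.899, -0.26, 0.259], [-0.936, -0.339, -0.097, -0.49], [-0.001, 0.277, -0.961, 0.372], [0.0, 0.0, 0.0, 1.0]]
{'time_s': 0.15, 'q': array([-1.27760297e+00,  3.00321902e-01,  1.52142134e+00, -1.59513188e-06,
        1.32073814e+00, -6.65849649e-02]), 'qd': array([-0.00068256, -0.00163672, -0.00202525,  0.00072037,  0.00037163,
       -0.00090895]), 'joint_torque': array([ 5.15804029e-03, -5.43654943e+01, -3.61881602e+01,  7.18343017e-05,
        3.16502497e-03,  9.78182015e-05]), 'position': array([ 0.19358893, -0.51461079,  0.23087075]), 'ee_rot': array([ 9.83863398e-01,  1.78920701e-01, -5.10085492e-05, -4.41428967e-04]), 'contact_force': array([-0.31163647, -0.2340186 , -0.83740375]), 'moment': array([ 0.0384381 , -0.03663083, -0.05610833]), 'gripper_force': 0.0, 'finger_gap': 0.08530567705061301} -0.0187
```

View pics/top0.png

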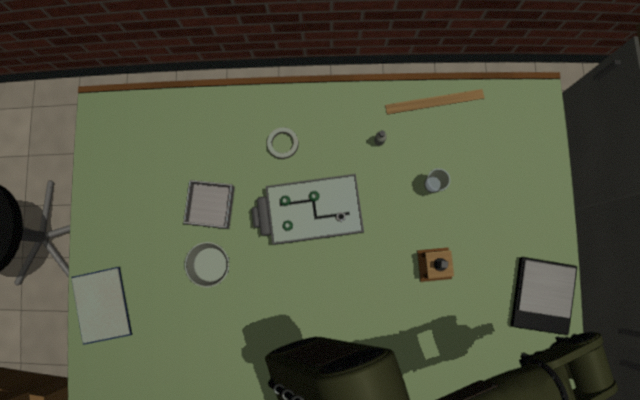

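View pics/side0.png

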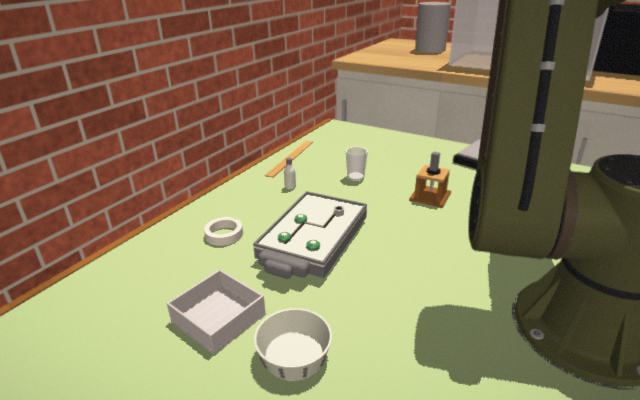

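The top view shows the barge at about (315,208) with its bow to the left. There are three gems at (285,200), (314,196) and (288,226), and one nut at (340,216). The tray is at (209,204), the colander at (207,264) and the stand at (436,264). The side view shows the same four loads.

```bash
python3 - <<'E'
from h import *
c=cam('top')
print('corners',ray(c,[(266,187),(356,175),(364,233),(272,243)],.051).round(3).tolist())
print('gems',ray(c,[(285,200),(314,196),(288,226)],.053).round(3).tolist(),'nut',ray(c,(340,216),.058).round(3))
print('tray',ray(c,(209,204),.04).round(3),'col',ray(c,(207,264),.045).round(3),'stand',ray(c,(438,264),.1).round(3))
im=cv2.resize(c['image'][120:300,170:470],None,fx=2.6,fy=2.6,interpolation=cv2.INTER_CUBIC);cv2.imwrite('pics/topz.png',im[:,:,::-1])
b=np.array(ray(c,(318,208),.045)[0]);print('barge',b)
# target: view from above, TCP z .33, keep orientation
print(to_tool([b[0]-.06,b[1],.30]))
s=telemetry.read_state();M=R.from_quat(s['ee_rot']).as_matrix();print(M.round(3));print(np.array(cam('wrist')['tool_from_camera']).round(3))
E
```

```text
corners [[0.623, 0.149, 0.051], [0.651, -0.102, 0.051], [0.489, -0.119, 0.051], [0.468, 0.134, 0.051]]
gems [[0.585, 0.096, 0.053], [0.595, 0.016, 0.053], [0.513, 0.089, 0.053]] nut [[ 0.537 -0.054  0.058]]
tray [[0.581 0.312 0.04 ]] col [[0.413 0.316 0.045]] stand [[ 0.399 -0.308  0.1  ]]
barge [0.56183081 0.00560482 0.045     ]
[ 471.65881525 -378.46379297  -68.76020377]
[[ 0.936  0.352 -0.   ]
 [ 0.352 -0.936  0.001]
 [ 0.    -0.001 -1.   ]]
[[ 0.    -0.961 -0.277  0.07 ]
 [ 1.     0.     0.     0.   ]
 [-0.    -0.277  0.961 -0.142]
 [ 0.     0.     0.     1.   ]]
```

View pics/topz.png

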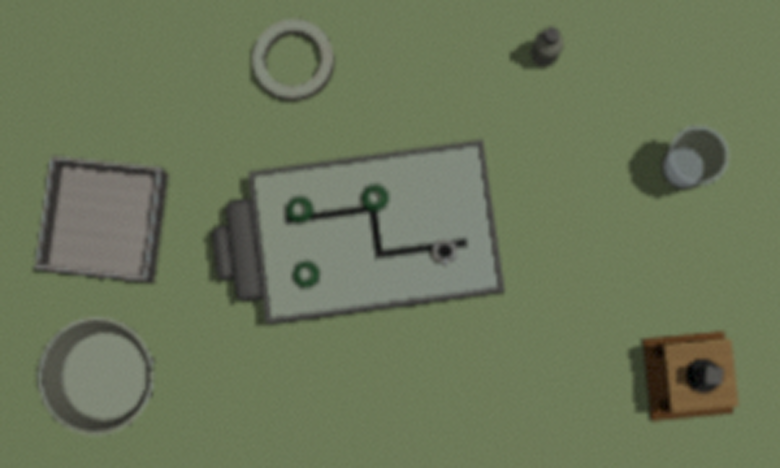

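The zoomed top view confirms one nut and three gems. The nut is at (443,250) in the crop and lies across the seam. I'll move the wrist camera over the barge.

```bash
python3 -m handwheel '[[[50,-30,-40,0,0,0.02,1],[568,-342,-69,0,0,0.27,1],[568,-342,-69,0,0,0.27,1],[568,-342,-69,0,0,0.27,1],[568,-342,-69,0,0,0.27,1],[568,-342,-69,0,0,0.27,1],[568,-342,-69,0,0,0.27,1],[568,-342,-69,0,0,0.27,1],[568,-342,-69,0,0,0.27,1],[568,-342,-69,0,0,0.27,1],[568,-342,-69,0,0,0.27,1],[568,-342,-69,0,0,0.27,1],[568,-342,-69,0,0,0.27,1],[568,-342,-69,0,0,0.27,1],[568,-342,-69,0,0,0.27,1],[568,-342,-69,0,0,0.27,1],[568,-342,-69,0,0,0.27,1]]]'
python3 - <<'E'
from h import *
c=cam('wrist');save(c,'w1.png');print(telemetry.read_state()['time_s'])
E
```

```text
time_s: 2.38
position: [0.6048, 0.0051, 0.3004]
ee_rot: [0.999, 0.045, 0.0, 0.0]
contact_force: [-0.0, -0.2, -0.3]
finger_gap: 0.0854
gripper_force: 0.0
2.425
```

View pics/w1.png

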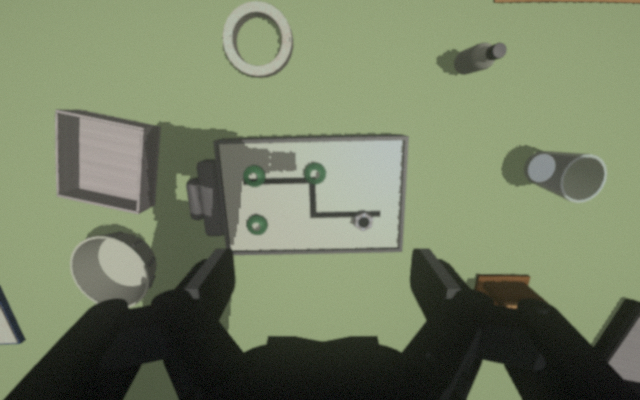

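The wrist view shows the whole barge. The gems are at (254,176), (314,173) and (257,224), and the nut is at (363,221). The seam corners are at (312,181) and (312,214). Next I measure everything from this picture.

```bash
cat > meas.py <<'E'
from h import *
def blobs(c,lo=60):
    im=c['image'].astype(int); g=((im[:,:,1]-im[:,:,0]>18)&(im[:,:,1]-im[:,:,2]>-2)&(im[:,:,1]<150)).astype(np.uint8)
    return g
def line(c,mask,x0,x1,y0,y1,z):
    ys,xs=np.nonzero(mask[y0:y1,x0:x1]); P=ray(c,np.c_[xs+x0,ys+y0],z)[:,:2]
    v=cv2.fitLine(P.astype(np.float32),cv2.DIST_HUBER,0,.001,.001).ravel(); return v[:2],v[2:],P
def isect(a,b): 
    t=np.linalg.solve(np.c_[a[0],-b[0]],b[1]-a[1]); return a[1]+t[0]*a[0]
E
python3 - <<'E'
from meas import *
c=cam('wrist'); im=c['image'].astype(int)
print('deck',im[195,280],'groove',im[181,285],im[214,340],'gem',im[176,246],im[176,254],'nut',im[221,354],im[221,363], 'coam',im[250,330])
dark=(im.max(2)<90).astype(np.uint8)
L3=line(c,dark,268,302,176,188,.043);L1=line(c,dark,320,350,208,220,.043);L2=line(c,dark,306,319,188,208,.043)
s4=isect(L3,L2);s2=isect(L1,L2);print('seam4,2',s4,s2,np.linalg.norm(s4-s2),'mid',(s4+s2)/2)
for l in(L1,L3,L2):
    print('ang',np.degrees(np.arctan2(l[0][1],l[0][0])),len(l[2]))
P=ray(c,np.c_[np.nonzero(dark[206:222,320:395])[::-1]]+[320,206],.043);print('stern end y',P[:,1].min())
d=(im[:,:,1]-im[:,:,0]); m=((d>25)&(im[:,:,0]<90)).astype(np.uint8); m[:150]=0;m[245:]=0;m[:,:230]=0;m[:,400:]=0
n,l,st,ce=cv2.connectedComponentsWithStats(m)
for i in range(1,n):
    if st[i,4]>40:
        h=cv2.convexHull(np.argwhere(l==i)[:,::-1].astype(np.int32));(x,y),rr=cv2.minEnclosingCircle(h)
        print('gem',st[i],ce[i].round(1),(x,y),rr,ray(c,(x,y),.051).round(4))
z=cv2.resize(c['image'][150:250,220:400],None,fx=4.4,fy=4.4,interpolation=cv2.INTER_CUBIC);cv2.imwrite('pics/w1z.png',z[:,:,::-1])
E
```

```text
deck [183 186 170] groove [59 63 59] [64 67 60] gem [67 96 70] [174 177 160] nut [101 100  94] [61 62 57] coam [99 98 93]
seam4,2 [0.5867606  0.01795879] [0.53754056 0.01164896] 0.049622826 mid [0.5621506  0.01480388]
ang -83.55903 104
ang -83.73857 136
ang 7.3052692 82
stern end y -0.07937627971299765
gem [306 164  18  19 162] [315.5 171.5] (315.0, 173.0) 9.486932754516602 [[0.5986 0.0139 0.051 ]]
gem [244 167  20  19 194] [254.7 174.9] (253.6923065185547, 175.6923065185547) 9.8780517578125 [[0.5878 0.0951 0.051 ]]
gem [248 216  19  18 161] [257.5 223.8] (256.8518371582031, 224.38888549804688) 9.168622016906738 [[0.5188 0.0888 0.051 ]]
```

View pics/w1z.png

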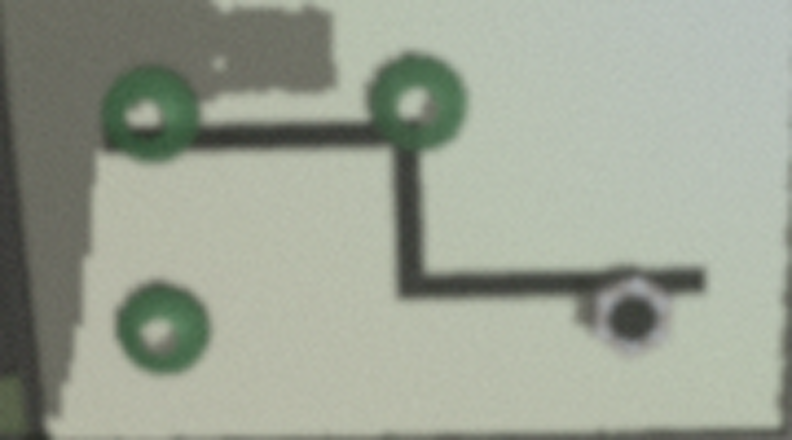

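The close-up shows the nut centred at crop (632,317), with its corners up and down in the picture, so its flats face tool y and the present yaw fits the grasp.

```bash
python3 - <<'E'
from h import *
c=cam('wrist')
n=ray(c,(220+632/4.4-.4,150+317/4.4-.4),.058)[0];print('nut',n)
for p in ([n[0],n[1],.12],[n[0],n[1],.0465]): print(to_tool(p).round(1))
E
```

```text
nut [ 0.53872126 -0.0573608   0.058     ]
[-71.5  56.5 180.3]
[-71.5  56.5 253.8]
```

```bash
python3 -m handwheel '[[[-71.5,56.5,180,0,0,0,0.4],[-71.5,56.5,180,0,0,0,0.4],[-71.5,56.5,180,0,0,0,0.4],[-71.5,56.5,180,0,0,0,0.4],[-71.5,56.5,215,0,0,0,0.4],[-71.5,56.5,240,0,0,0,0.4],[-71.5,56.5,254,0,0,0,0.4],[-71.5,56.5,254,0,0,0,0.4],[-71.5,56.5,254,0,0,0,-1],[-71.5,56.5,254,0,0,0,-1],[-71.5,56.5,254,0,0,0,-1],[-71.5,56.5,254,0,0,0,-1],[-71.5,56.5,254,0,0,0,-1],[-71.5,56.5,210,0,0,0,-1],[-71.5,56.5,150,0,0,0,-1]]]'
python3 - <<'E'
from h import *
print(to_tool([.581,.312,.15]), to_tool([.581,.312,.04]))
E
```

```text
time_s: 4.4
position: [0.5381, -0.0573, 0.1511]
ee_rot: [0.999, 0.045, -0.001, -0.0]
contact_force: [0.9, -0.2, 0.4]
finger_gap: 0.0219
gripper_force: 59.3
[  75.83135915 -363.94256175    1.16989748] [  76.05835076 -363.8785978   111.16964467]
```

```bash
python3 -m handwheel '[[[76,-364,-10,0,0,0,-1],[76,-364,-10,0,0,0,-1],[76,-364,-10,0,0,0,-1],[76,-364,-10,0,0,0,-1],[76,-364,-10,0,0,0,-1],[76,-364,-10,0,0,0,-1],[76,-364,0,0,0,0,-1],[76,-364,60,0,0,0,-1],[76,-364,110,0,0,0,-1],[76,-364,125,0,0,0,-1],[76,-364,125,0,0,0,-1],[76,-364,125,0,0,0,0.1],[76,-364,125,0,0,0,0.1],[76,-364,125,0,0,0,0.1],[76,-364,70,0,0,0,0.1],[76,-364,10,0,0,0,0.3],[76,-330,-10,0,0,0,0.4]]]'
python3 - <<'E'
from h import *
c=cam('wrist');save(c,'w2.png')
for p in ([.5188,.0888,.12],[.5188,.0888,.046]): print(to_tool(p).round(1))
E
```

```text
time_s: 6.52
position: [0.5855, 0.2797, 0.165]
ee_rot: [0.999, 0.046, 0.003, -0.001]
contact_force: [-0.0, 0.3, -0.0]
finger_gap: 0.0596
gripper_force: 0.0
[-84.5 179.7  45.3]
[-85.  179.8 119.3]
```

View pics/w2.png

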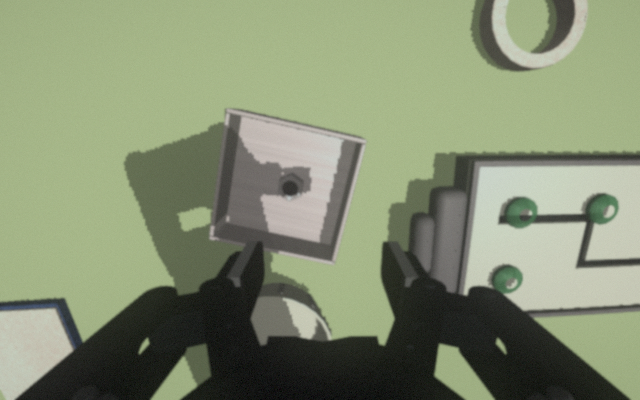

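The nut lies in the tray at (290,186), and the gems have not moved. Next is gem 2.

```bash
python3 -m handwheel '[[[-85,180,40,0,0,0,0.4],[-85,180,40,0,0,0,0.4],[-85,180,40,0,0,0,0.4],[-85,180,45,0,0,0,0.4],[-85,180,85,0,0,0,0.4],[-85,180,108,0,0,0,0.4],[-85,180,119,0,0,0,0.4],[-85,180,119,0,0,0,0.4],[-85,180,119,0,0,0,-1],[-85,180,119,0,0,0,-1],[-85,180,119,0,0,0,-1],[-85,180,119,0,0,0,-1],[-85,180,119,0,0,0,-1],[-85,180,100,0,0,0,-1],[-85,180,60,0,0,0,-1],[-85,180,20,0,0,0,-1],[-85,180,20,0,0,0,-1]]]'
python3 - <<'E'
from h import *
c=cam('wrist');save(c,'w3.png')
print(to_tool([.413-.012,.316-.016,.15]))
E
```

```text
time_s: 8.7
position: [0.5178, 0.0916, 0.1438]
ee_rot: [0.999, 0.045, 0.003, -0.0]
contact_force: [0.0, -0.6, 0.1]
finger_gap: 0.0263
gripper_force: 59.1
[ -96.7113372  -218.12884013   -8.49895352]
```

```bash
python3 -m handwheel '[[[-102,-234,-6,0,0,0,-1],[-102,-234,-6,0,0,0,-1],[-102,-234,-6,0,0,0,-1],[-102,-234,-6,0,0,0,-1],[-102,-234,-6,0,0,0,-1],[-102,-234,0,0,0,0,-1],[-102,-234,55,0,0,0,-1],[-102,-234,90,0,0,0,-1],[-102,-234,99,0,0,0,-1],[-102,-234,99,0,0,0,-1],[-102,-234,99,0,0,0,0],[-102,-234,99,0,0,0,0],[-102,-234,99,0,0,0,0],[-102,-234,50,0,0,0,0],[-102,-234,0,0,0,0,0.4],[-80,-180,-25,0,0,0,0.4],[-80,-180,-25,0,0,0,0.4],[-80,-180,-25,0,0,0,0.4]]]'
python3 - <<'E'
from h import *
c=cam('wrist');save(c,'w4.png')
for p in ([.5878,.0951,.12],[.5878,.0951,.046]): print(to_tool(p).round(1))
E
```

```text
time_s: 11.0
position: [0.4203, 0.2633, 0.1651]
ee_rot: [0.999, 0.045, -0.0, -0.0]
contact_force: [0.0, -0.5, -0.5]
finger_gap: 0.0597
gripper_force: 0.0
[152.  183.   44.7]
[152.1 183.  118.7]
```

View pics/w4.png

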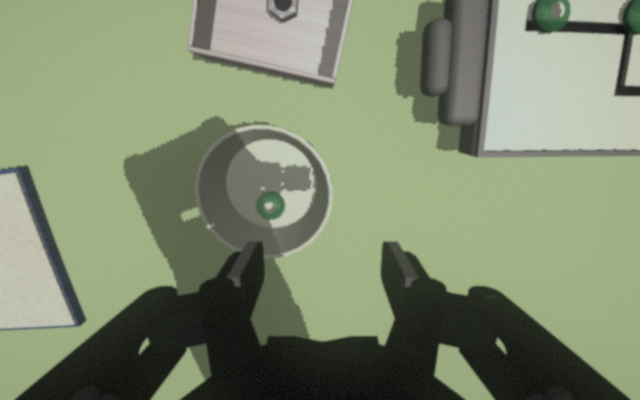

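The gem is in the colander at (270,205). Next is gem 0.

```bash
python3 - <<'E'
from h import *
c=cam('wrist');print(ray(c,[(551,13),(640,12)],.051),'colander',ray(c,(264.5,190.5),.048))
E
python3 -m handwheel '[[[152,183,35,0,0,0,0.4],[152,183,35,0,0,0,0.4],[152,183,35,0,0,0,0.4],[152,183,35,0,0,0,0.4],[152,183,45,0,0,0,0.4],[152,183,85,0,0,0,0.4],[152,183,108,0,0,0,0.4],[152,183,119,0,0,0,0.4],[152,183,119,0,0,0,0.4],[152,183,119,0,0,0,-1],[152,183,119,0,0,0,-1],[152,183,119,0,0,0,-1],[152,183,119,0,0,0,-1],[152,183,119,0,0,0,-1],[152,183,100,0,0,0,-1],[152,183,60,0,0,0,-1],[152,183,20,0,0,0,-1],[152,183,20,0,0,0,-1],[152,183,20,0,0,0,-1]]]'
python3 - <<'E'
from h import *
print(to_tool([.431,.316,.045]))
E
```

```text
[[0.58583459 0.09693655 0.051     ]
 [0.59907191 0.01883827 0.051     ]] colander [[0.41971588 0.3150965  0.048     ]]
time_s: 13.48
position: [0.5881, 0.0947, 0.1456]
ee_rot: [0.999, 0.045, 0.0, -0.0]
contact_force: [-0.3, -0.5, -0.8]
finger_gap: 0.026
gripper_force: 59.1
[-136.65114247 -234.53345611  100.561639  ]
```

```bash
python3 -m handwheel '[[[-132,-234,-6,0,0,0,-1],[-132,-234,-6,0,0,0,-1],[-132,-234,-6,0,0,0,-1],[-132,-234,-6,0,0,0,-1],[-132,-234,-6,0,0,0,-1],[-132,-234,0,0,0,0,-1],[-132,-234,50,0,0,0,-1],[-132,-234,85,0,0,0,-1],[-132,-234,100,0,0,0,-1],[-132,-234,100,0,0,0,-1],[-132,-234,100,0,0,0,0],[-132,-234,100,0,0,0,0],[-132,-234,100,0,0,0,0],[-132,-234,50,0,0,0,0],[-132,-234,0,0,0,0,0.4],[-80,-140,-45,0,0,0,0.4],[-60,-80,-65,0,0,0,0.4],[-60,-80,-65,0,0,0,0.4],[-60,-80,-65,0,0,0,0.4]]]'
python3 - <<'E'
from h import *
c=cam('wrist');save(c,'w5.png')
im=c['image'].astype(int);d=(im[:,:,1]-im[:,:,0]); m=((d>25)&(im[:,:,0]<90)).astype(np.uint8)
n,l,st,ce=cv2.connectedComponentsWithStats(m)
for i in range(1,n):
    if st[i,4]>60: print(st[i],ce[i].round(1),ray(c,ce[i],.051).round(4))
for p in ([.5986,.0139,.12],[.5986,.0139,.046]): print(to_tool(p).round(1))
E
```

```text
time_s: 15.85
position: [0.523, 0.1664, 0.2121]
ee_rot: [0.999, 0.043, 0.002, -0.0]
contact_force: [-0.4, 0.5, 0.1]
finger_gap: 0.0598
gripper_force: 0.0
[467 111  26  28 358] [478.5 123.3] [[0.5991 0.0161 0.051 ]]
[186 225  22  21 268] [197.5 234.6] [[0.4552 0.298  0.051 ]]
[189 256  21  19 251] [199.4 264.4] [[0.4187 0.2971 0.051 ]]
[ 62.9 160.1  91. ]
[ 62.8 160.1 165. ]
```

View pics/w5.png

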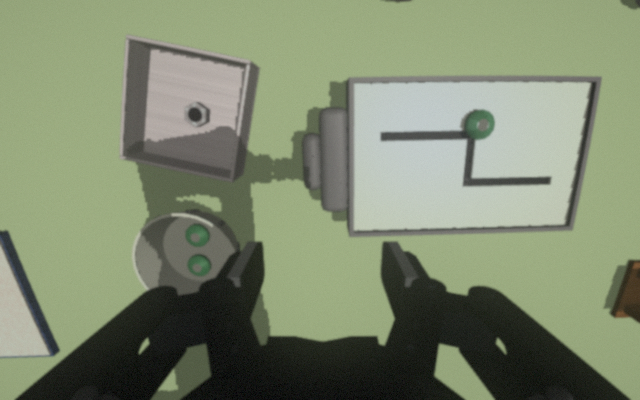

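Two gems are in the colander at (197,235) and (199,265). The last gem is still at (478,123).

```bash
python3 -m handwheel '[[[63,159,85,0,0,0,0.4],[63,159,85,0,0,0,0.4],[63,159,85,0,0,0,0.4],[63,159,95,0,0,0,0.4],[63,159,130,0,0,0,0.4],[63,159,154,0,0,0,0.4],[63,159,165,0,0,0,0.4],[63,159,165,0,0,0,0.4],[63,159,165,0,0,0,-1],[63,159,165,0,0,0,-1],[63,159,165,0,0,0,-1],[63,159,165,0,0,0,-1],[63,159,165,0,0,0,-1],[63,159,145,0,0,0,-1],[63,159,100,0,0,0,-1],[63,159,65,0,0,0,-1],[63,159,65,0,0,0,-1],[63,159,65,0,0,0,-1]]]'
python3 - <<'E'
from h import *
print(to_tool([.418,.327,.05]))
E
```

```text
time_s: 18.15
position: [0.5981, 0.0163, 0.1454]
ee_rot: [0.999, 0.045, -0.0, 0.0]
contact_force: [0.2, 0.2, -0.8]
finger_gap: 0.0264
gripper_force: 59.1
[-151.50771662 -325.63608919   95.42018706]
```

```bash
python3 -m handwheel '[[[-151,-324,-8,0,0,0,-1],[-151,-324,-8,0,0,0,-1],[-151,-324,-8,0,0,0,-1],[-151,-324,-8,0,0,0,-1],[-151,-324,-8,0,0,0,-1],[-151,-324,-8,0,0,0,-1],[-151,-324,0,0,0,0,-1],[-151,-324,50,0,0,0,-1],[-151,-324,85,0,0,0,-1],[-151,-324,95,0,0,0,-1],[-151,-324,95,0,0,0,-1],[-151,-324,95,0,0,0,0],[-151,-324,95,0,0,0,0],[-151,-324,95,0,0,0,0],[-151,-324,50,0,0,0,0],[-151,-324,0,0,0,0,0],[-110,-250,-60,0,0,0,0.4],[-60,-190,-110,0,0,0,0.4],[-60,-190,-110,0,0,0,0.4],[-60,-190,-110,0,0,0,0.4]]]'
python3 - <<'E'
from h import *
c=cam('wrist');save(c,'w6.png')
im=c['image'].astype(int);d=(im[:,:,1]-im[:,:,0]); m=((d>25)&(im[:,:,0]<90)).astype(np.uint8)
n,l,st,ce=cv2.connectedComponentsWithStats(m)
for i in range(1,n):
    if st[i,4]>60: print(st[i],ce[i].round(1),ray(c,ce[i],.011).round(4))
print(to_tool([.445,-.308,.25]))
E
```

```text
time_s: 20.65
position: [0.5235, 0.1981, 0.2578]
ee_rot: [0.999, 0.043, 0.002, -0.0]
contact_force: [-0.9, 0.2, -0.3]
finger_gap: 0.0601
gripper_force: 0.0
[223 216  20  19 208] [233.2 224.2] [[0.4371 0.3145 0.011 ]]
[224 244  18  14 118] [231.6 248.3] [[0.4002 0.3168 0.011 ]]
[-121.79398922  497.97056921    6.25510321]
```

View pics/w6.png

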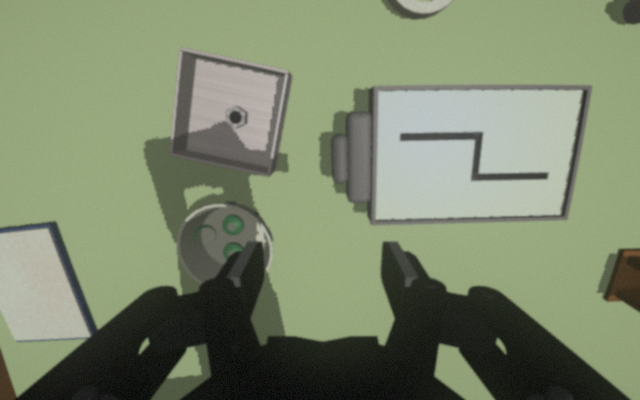

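The deck is clear. Gems show at (233,224) and (232,248), and a third seems to lie in shadow at (207,234). I'll measure the clear seam from here, then look at the stand.

```bash
python3 - <<'E'
from meas import *
c=cam('wrist'); im=c['image'].astype(int)
print('third',im[226:243:4,200:216:4].tolist())
dark=(im.max(2)<110).astype(np.uint8)
L3=line(c,dark,410,470,128,144,.0435);L1=line(c,dark,485,540,168,184,.0435);L2=line(c,dark,468,488,143,170,.0435)
s4=isect(L3,L2);s2=isect(L1,L2);print('seam4,2',s4,s2,np.linalg.norm(s4-s2),'mid',(s4+s2)/2)
for l in(L1,L3,L2): print('ang',np.degrees(np.arctan2(l[0][1],l[0][0])),len(l[2]))
for b in((390,410,128,144),(540,556,168,184)):
    P=ray(c,np.c_[np.nonzero(dark[b[2]:b[3],b[0]:b[1]])[::-1]]+[b[0],b[2]],.0435);print('end y',P[:,1].min(),P[:,1].max())
E
python3 -m handwheel '[[[-122,496,6,0,0,0,0.4],[-122,496,6,0,0,0,0.4],[-122,496,6,0,0,0,0.4],[-122,496,6,0,0,0,0.4],[-122,496,6,0,0,0,0.4],[-122,496,6,0,0,0,0.4],[-122,496,6,0,0,0,0.4],[-122,496,6,0,0,0,0.4],[-122,496,6,0,0,0,0.4],[-122,496,6,0,0,0,0.4],[-122,496,6,0,0,0,0.4],[-122,496,6,0,0,0,0.4],[-122,496,6,0,0,0,0.4]]]'
python3 - <<'E'
from h import *
c=cam('wrist');z=cv2.resize(c['image'][100:300,220:480],None,fx=3,fy=3,interpolation=cv2.INTER_CUBIC);cv2.imwrite('pics/w7.png',z[:,:,::-1]);save(c,'w7full.png')
E
```

```text
third [[[53, 71, 53], [66, 83, 64], [73, 83, 69], [84, 90, 76]], [[77, 85, 71], [107, 109, 97], [107, 107, 95], [104, 106, 92]], [[80, 83, 74], [107, 108, 97], [105, 106, 94], [104, 106, 95]], [[81, 81, 71], [107, 106, 97], [107, 109, 96], [108, 109, 96]], [[77, 79, 71], [103, 104, 93], [101, 104, 94], [97, 102, 91]]]
seam4,2 [0.58769816 0.01745138] [0.5380704  0.01171206] 0.049958546 mid [0.5628843  0.01458172]
ang -84.10125 314
ang -83.362495 363
ang 6.596796 151
end y 0.1009186884415558 0.11004594754156659
end y -0.08082858175397767 -0.06996129024439729
time_s: 22.38
position: [0.4448, -0.3041, 0.2494]
ee_rot: [0.999, 0.045, 0.0, 0.0]
contact_force: [-0.3, -1.2, -0.3]
finger_gap: 0.06
gripper_force: 0.0
```

View pics/w7.png

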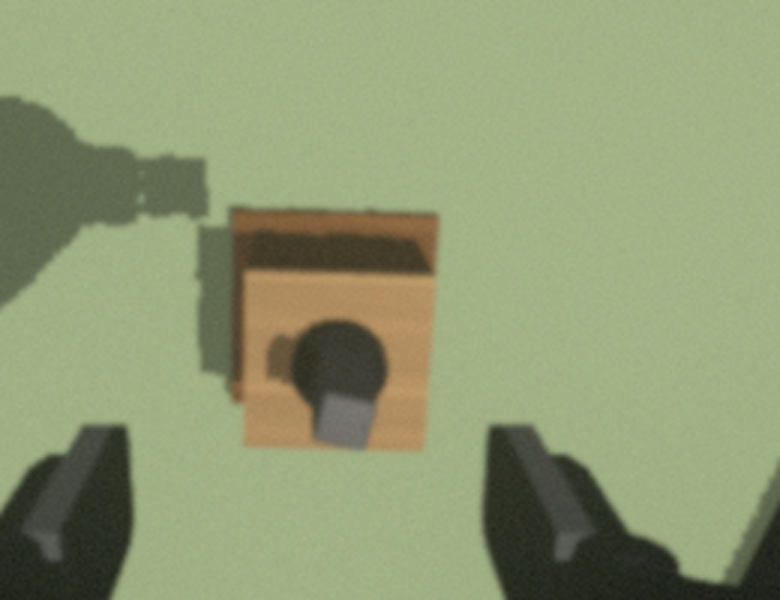

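The crop shows the stand's plate, with corners at (244,270), (437,272), (425,450) and (243,445). The collar is at (339,366) and the grip top at (346,420), turned about 10 degrees. I'll cast these onto planes and check the third gem from the top.

```bash
python3 - <<'E'
from h import *
c=cam('wrist'); f=lambda p:np.array(p)/3-1/3+[220,100]
P=ray(c,f([(244,270),(437,272),(425,450),(243,445)]),.075);print('plate',P.mean(0).round(4))
G=ray(c,f([(322,393),(377,403),(367,450),(313,437)]),.129);print('grip',G.mean(0).round(4),'collar',ray(c,f([(339,366)]),.081).round(4))
for Q in(P,G):
    a=[np.degrees(np.arctan2(*(Q[j]-Q[i])[[0,1]])) for i,j in((0,1),(3,2))]+[np.degrees(np.arctan2(*(Q[j]-Q[i])[[1,0]])) for i,j in((3,0),(2,1))]
    print('edges',np.round(a,1),[np.linalg.norm(Q[(i+1)%4]-Q[i]).round(4) for i in range(4)])
print(to_tool([*G.mean(0)[:2],.126]))
t=cam('top');im=cv2.resize(t['image'][165:305,165:305],None,fx=4,fy=4,interpolation=cv2.INTER_CUBIC);cv2.imwrite('pics/col.png',im[:,:,::-1])
E
```

```text
plate [ 0.4012 -0.3197  0.075 ]
grip [ 0.4011 -0.3203  0.129 ] collar [[ 0.4018 -0.3201  0.081 ]]
edges [175.4 176.6   3.7   3.8] [np.float64(0.0702), np.float64(0.0709), np.float64(0.0702), np.float64(0.0695)]
edges [-174.1 -170.4   -5.3   -4.7] [np.float64(0.0177), np.float64(0.0164), np.float64(0.0179), np.float64(0.0153)]
[-44.85412801  11.86133641 123.36527208]
```

View pics/col.png

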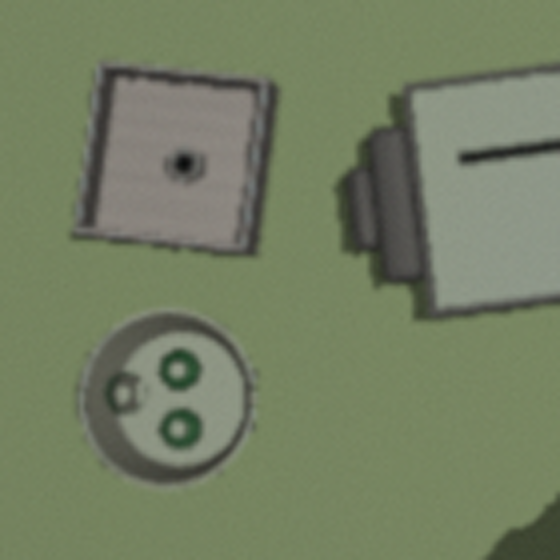

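The third gem is in the colander too, leaning at the wall at (125,393), and the nut is in the tray. Next I take the stylus.

```bash
python3 -m handwheel '[[[-45,12,20,0,0,0.15,0.3],[-45,12,50,0,0,0.197,0.3],[-45,12,90,0,0,0.197,0.3],[-45,12,120,0,0,0.197,0.3],[-45,12,145,0,0,0.197,0.3],[-45,12,161,0,0,0.197,0.3],[-45,12,161,0,0,0.197,0.3],[-45,12,161,0,0,0.197,0.3],[-45,12,161,0,0,0.197,-1],[-45,12,161,0,0,0.197,-1],[-45,12,161,0,0,0.197,-1],[-45,12,161,0,0,0.197,-1],[-45,12,161,0,0,0.197,-1],[-45,12,161,0,0,0.197,-1]]]'
python3 -m handwheel '[[[0,0,-20,0,0,0,-1],[0,0,-50,0,0,0,-1],[0,0,-80,0,0,0,-1],[0,0,-110,0,0,0,-1],[0,0,-130,0,0,0,-1],[0,0,-130,0,0,0,-1],[0,0,-130,0,0,0,-1],[0,0,-130,0,0,0,-1]]]'
python3 - <<'E'
from h import *
c=cam('side');d=cam('top');save(c,'s2.png');s=telemetry.read_state();print(s['position'],s['ee_rot'])
p=s['position'];u=proj(c,p)[0].astype(int);print(u,proj(c,p+[0,0,-.073])[0])
x0,y0=u-[50,40];im=cv2.resize(c['image'][y0:y0+100,x0:x0+110],None,fx=5,fy=5,interpolation=cv2.INTER_CUBIC);cv2.imwrite('pics/s2z.png',im[:,:,::-1]);print(x0,y0)
E
```

```text
time_s: 24.28
position: [0.401, -0.321, 0.0889]
ee_rot: [0.999, -0.054, 0.0, 0.0]
contact_force: [-0.4, 0.8, 5.8]
finger_gap: 0.0172
gripper_force: 58.9
time_s: 25.28
position: [0.4005, -0.3206, 0.2172]
ee_rot: [0.999, -0.054, -0.001, -0.001]
contact_force: [0.0, -0.1, -0.8]
finger_gap: 0.0172
gripper_force: 58.5
[ 0.40062921 -0.32068483  0.21755819] [ 9.98562810e-01 -5.35906291e-02 -4.61368448e-04 -3.83192727e-04]
[439 119] [435.77009878 147.24667738]
389 79
```

View pics/s2z.png

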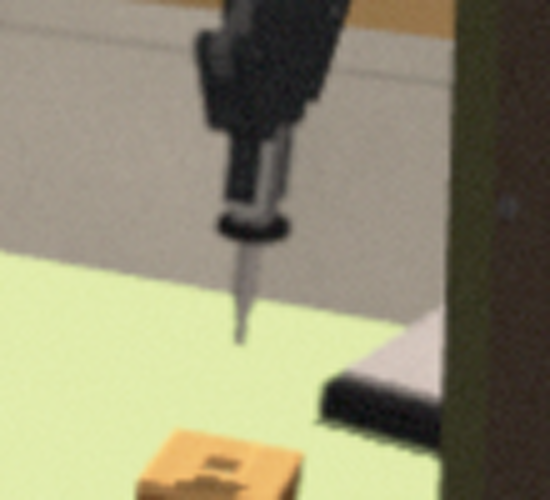

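The stylus is held upright, with its tip at (239,343) in the crop, about 74 mm below the TCP. I'll hover it over the stern end of the seam with the tool turned to the barge axes.

```bash
python3 -m handwheel '[[[120,-257,0,0,0,-0.219,-1],[120,-257,0,0,0,-0.219,-1],[120,-257,0,0,0,-0.219,-1],[120,-257,0,0,0,-0.219,-1],[120,-257,0,0,0,-0.219,-1],[120,-257,0,0,0,-0.219,-1],[120,-257,40,0,0,-0.219,-1],[120,-257,70,0,0,-0.219,-1],[120,-257,83,0,0,-0.219,-1],[120,-257,83,0,0,-0.219,-1],[120,-257,83,0,0,-0.219,-1],[120,-257,83,0,0,-0.219,-1]]]'
python3 - <<'E'
from h import *
c=cam('wrist');s=telemetry.read_state();print(s['position'],s['ee_rot'])
t=c['T']; M=R.from_quat(s['ee_rot']).as_matrix();tip=s['position']+M[:,2]*.0739;print('tip px expected',proj(c,tip))
im=cv2.resize(c['image'][130:280,220:420],None,fx=4,fy=4,interpolation=cv2.INTER_CUBIC);cv2.imwrite('pics/w8.png',im[:,:,::-1])
E
```

```text
time_s: 26.88
position: [0.548, -0.0783, 0.1363]
ee_rot: [0.998, 0.056, 0.001, 0.0]
contact_force: [0.4, -0.1, -0.7]
finger_gap: 0.0172
gripper_force: 58.6
[ 0.5479065  -0.07821222  0.13612824] [9.98438698e-01 5.58541195e-02 6.71226126e-04 1.82293272e-04]
tip px expected [[321.78404686 210.15030902]]
```

View pics/w8.png

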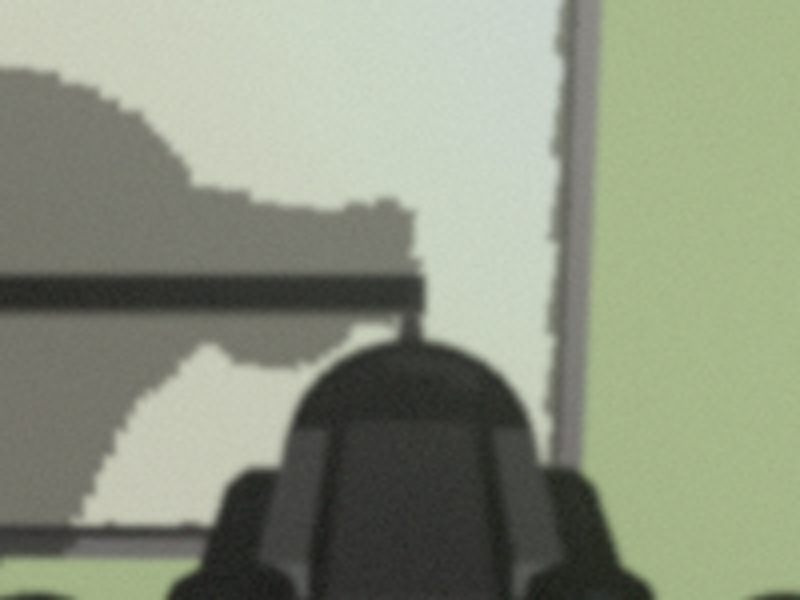

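The tip at crop (411,312) merges with the dark groove, whose rows run 275 to 312. I'll step 12 mm off the groove and lower, so the tip stands out against the white deck.

```bash
python3 -m handwheel '[[[-12,6,4,0,0,0,-1],[-12,6,11,0,0,0,-1],[-12,6,11,0,0,0,-1],[-12,6,11,0,0,0,-1],[-12,6,11,0,0,0,-1]]]'
python3 - <<'E'
from h import *
c=cam('wrist');s=telemetry.read_state();print(s['position'],s['ee_rot'])
M=R.from_quat(s['ee_rot']).as_matrix();tip=s['position']+M[:,2]*.0739;print('tip px expected',proj(c,tip),tip)
im=cv2.resize(c['image'][180:240,280:360],None,fx=10,fy=10,interpolation=cv2.INTER_CUBIC);cv2.imwrite('pics/w9.png',im[:,:,::-1])
g=c['image'].max(2);print(g[188:222,318:332]);print('groove',g[186:216,305])
E
```

```text
time_s: 27.55
position: [0.5365, -0.0853, 0.1244]
ee_rot: [0.998, 0.056, 0.0, 0.0]
contact_force: [-0.5, -0.1, -1.3]
finger_gap: 0.0171
gripper_force: 58.6
[ 0.53648472 -0.08536525  0.12439681] [9.98434563e-01 5.59321851e-02 1.14859243e-04 1.67579046e-05]
tip px expected [[321.91937456 210.15722517]] [ 0.53650181 -0.08536678  0.05049681]
[[ 81  98 117 122 124 122 126 127 127 139 164 188 201 211]
 [ 72  96 115 123 125 124 122 125 125 130 148 169 190 204]
 [ 73  95 115 120 126 123 122 125 123 122 133 145 175 201]
 [ 70  96 115 120 120 121 121 122 121 121 127 140 169 200]
 [ 71  93 117 125 124 121 124 124 122 124 124 136 168 197]
 [ 69  94 112 124 122 120 125 121 123 122 126 138 169 198]
 [ 67  94 114 122 124 122 123 122 124 127 126 140 166 196]
 [ 70  96 115 122 123 122 123 118 122 125 127 143 172 201]
 [ 79  99 116 125 122 123 123 120 122 125 129 157 186 200]
 [ 91 104 116 121 123 121 120 122 125 124 133 165 193 207]
 [108 112 118 123 121 124 120 121 126 126 138 168 195 209]
 [118 118 122 123 123 122 124 120 121 119 136 166 199 208]
 [121 121 122 121 118 122 122 126 123 126 136 166 19
[... 676 characters left out ...]
0  71  73  90 107 121 127 145 171 198]
 [104  88  73  68  66  67  71  84 101 111 122 131 165 197]
 [ 89  74  69  57  62  58  64  76  89  99 103 121 153 185]
 [ 69  64  57  52  50  56  57  65  67  78  84  97 123 157]
 [ 57  54  52  49  44  52  50  55  55  58  64  68  87 109]
 [ 50  46  47  51  48  54  53  48  51  51  57  51  65  72]
 [ 54  52  54  50  49  56  51  52  52  51  52  53  55  54]
 [ 51  54  56  52  54  59  57  55  54  59  54  54  56  57]
 [ 49  50  46  50  50  55  57  60  56  58  58  57  57  54]
 [ 49  49  49  47  54  53  54  54  54  55  58  57  57  62]]
groove [160 110  72  56  59  57  55  58  56  57  69  87 104 114 120 123 121 120
 121 125 119 121 121 118 120 121 119 120 120 122]
```

View pics/w9.png

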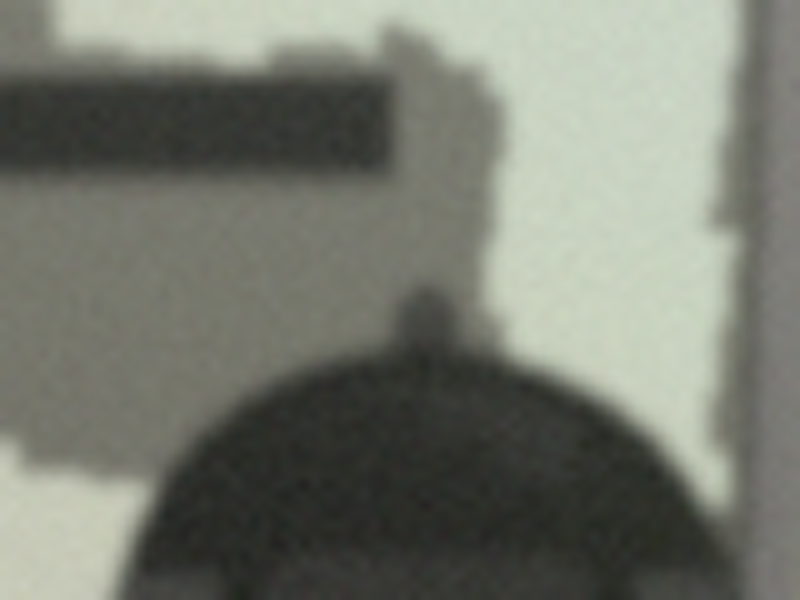

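The tip's near edge shows at crop (425,285), the groove spans rows 75 to 170, and its stern end is at column 390. I'll compute the tip-to-seam offsets in tool axes.

```bash
python3 - <<'E'
from h import *
c=cam('wrist');s=telemetry.read_state();M=R.from_quat(s['ee_rot']);g=c['image'].max(2).astype(float)
def tl(p): return M.inv().apply(p-s['position'])*1000
tip=tl(ray(c,(322.2,211.4),.0505));print('tip tool',tip, 'edge at row 208.2',tl(ray(c,(322.2,208.2),.0505)))
for col in (150,180,210,240,270,300):
    col_=g[160:230,col]; k=185-160
    # groove: darkest run near expected row
    rows=np.where(col_<80)[0]+160; rows=rows[(rows>180)&(rows<205)]
    print(col,rows.min(),rows.max(),tl(ray(c,(col,(rows.min()+rows.max())/2),.044)).round(2))
print('end',tl(ray(c,(318.7,192),.044)))
E
```

```text
tip tool [[-0.93583665  0.24404305 73.8688372 ]] edge at row 208.2 [[ 1.61148376  0.24364682 73.86919534]]Traceback (most recent call last):
  File "<stdin>", line 9, in <module>
    return umr_minimum(a, axis, None, out, keepdims, initial, where)
ValueError: zero-size array to reduction operation minimum which has no identity
```

```bash
python3 - <<'E'
from h import *
c=cam('wrist');s=telemetry.read_state();M=R.from_quat(s['ee_rot']);g=c['image'].max(2).astype(float)
def tl(p): return M.inv().apply(p-s['position'])*1000
for col in range(130,316,20):
    rows=np.arange(178,206);v=g[178:206,col];d=rows[v<85]
    if len(d): print(col,d.min(),d.max(),tl(ray(c,(col,(d.min()+d.max())/2),.044)).round(2))
print('end',tl(ray(c,(318.7,192),.044)))
E
```

```text
210 187 197 [[ 12.58 -86.45  80.35]]
230 187 197 [[ 12.56 -70.84  80.35]]
250 187 197 [[ 12.55 -55.32  80.35]]
270 188 197 [[ 12.15 -39.91  80.35]]
290 188 196 [[ 12.54 -24.5   80.35]]
310 188 196 [[12.54 -9.15 80.35]]
end [[12.54362178 -2.48042982 80.35509466]]
```

```bash
python3 -m handwheel '[[[13.5,-7.2,0,0,0,0,-1],[13.5,-7.2,0,0,0,0,-1],[13.5,-7.2,0,0,0,0,-1],[13.5,-7.2,2,0,0,0,-1],[13.5,-7.2,4,0,0,0,-1],[13.5,-7.2,6,0,0,0,-1],[13.5,-7.2,8,0,0,0,-1],[13.5,-7.2,8.5,0,0,0,-1],[13.5,-7.2,9,0,0,0,-1],[13.5,-7.2,9,0,0,0,-1],[13.5,-7.2,9,0,0,0,-1]]]'
python3 - <<'E'
from h import *
c=cam('wrist');s=telemetry.read_state();M=R.from_quat(s['ee_rot']);print(s['position'],s['ee_rot'],s['contact_force'])
g=c['image'].max(2);print(g[196:214,316:330]);print(g[186:214,300])
E
```

```text
time_s: 29.08
position: [0.5489, -0.0768, 0.1153]
ee_rot: [0.998, 0.056, 0.0, -0.0]
contact_force: [-0.6, 0.8, -0.3]
finger_gap: 0.0173
gripper_force: 58.6
[ 0.54898858 -0.07677232  0.11535231] [9.98437616e-01 5.58777341e-02 7.71974956e-05 1.08202381e-05] [ 0.94026275 -0.66801313 -0.51364273]
[[122 119 122 123 123 119 121 121 121 120 124 120 121 120]
 [122 119 120 123 122 122 122 120 124 121 121 119 123 122]
 [122 120 119 117 120 119 121 120 119 120 119 121 120 121]
 [123 123 119 119 120 123 120 123 124 122 122 121 119 121]
 [118 121 121 120 121 120 121 119 123 122 119 122 122 120]
 [124 118 120 122 118 118 123 118 120 120 120 121 122 120]
 [120 122 120 120 122 122 122 121 120 121 123 122 120 122]
 [119 119 121 120 120 121 120 119 119 122 124 118 122 122]
 [119 121 120 121 121 119 121 120 120 119 122 120 119 119]
 [118 118 120 119 119 118 118 119 120 119 118 119 118 120]
 [113 110 108 114 112 110 113 108 111 113 112 115 117 119]
 [ 92  94  92  94  94  92  96  94  94  94  95 100 108 115]
 [ 68  67  68  73  72  73  75  76  70  74  71  75  90 107]
 [ 54  53  54  61  60  68  66  68  65  61  57  67  84 108]
 [ 49  51  52  58  68  72  70  68  67  64  58  65  82 106]
 [ 49  49  53  60  65  69  71  69  66  63  62  65  86 107]
 [ 51  57  52  61  65  70  72  67  71  61  57  60  83 103]
 [ 52  51  54  57  65  64  69  66  66  61  60  64  83 107]]
[193 167 133 120 122 122 118 120 122 118 120 119 119 120 120 121 122 117
 119 115 112  93  68  54  53  48  49  50]
```

The tip is down in the groove without side force. I'll ease it down 0.7 mm and run the first leg at about 36 mm/s.

```bash
python3 -m handwheel '[[[0,0,0.4,0,0,0,-1],[0,0,0.7,0,0,0,-1],[0,0,0.7,0,0,0,-1],[0,0,0.7,0,0,0,-1]]]'; python3 -m handwheel '[[[0,-2,0,0,0,0,-1],[0,-6,0,0,0,0,-1],[0,-10,0,0,0,0,-1],[0,-14,0,0,0,0,-1],[0,-18,0,0,0,0,-1],[0,-22,0,0,0,0,-1],[0,-26,0,0,0,0,-1],[0,-30,0,0,0,0,-1],[0,-34,0,0,0,0,-1],[0,-38,0,0,0,0,-1],[0,-41,0,0,0,0,-1],[0,-43,0,0,0,0,-1],[0,-45,0,0,0,0,-1],[0,-45,0,0,0,0,-1],[0,-45,0,0,0,0,-1]]]'
```

```text
time_s: 29.62
position: [0.549, -0.0768, 0.1146]
ee_rot: [0.998, 0.056, 0.0, 0.0]
contact_force: [0.4, -0.6, -1.3]
finger_gap: 0.0174
gripper_force: 58.6
time_s: 31.5
position: [0.5439, -0.0321, 0.1146]
ee_rot: [0.998, 0.056, 0.0, 0.0]
contact_force: [0.9, -1.1, -0.8]
finger_gap: 0.0174
gripper_force: 58.6
```

```bash
python3 - <<'E'
from h import *
c=cam('wrist');s=telemetry.read_state();print(s['position'],s['ee_rot'],s['contact_force'])
g=c['image'].max(2);print(g[196:214,312:330:2]);print([g[204:214,x].tolist() for x in(250,290,360,390)])
E
```

```text
[ 0.54394799 -0.03211228  0.11458179] [ 9.98440934e-01  5.58184665e-02  1.94136351e-05 -6.50914962e-06] [-0.27274528  0.24541718 -0.0037977 ]
[[118 121 120 120 120 121 121 122 121]
 [118 120 119 120 120 120 121 123 121]
 [118 120 120 121 121 121 122 118 119]
 [119 117 120 121 120 119 120 120 118]
 [119 119 118 119 121 119 119 119 121]
 [120 119 118 119 119 121 119 120 120]
 [118 119 118 122 119 119 120 117 122]
 [119 120 120 120 117 117 119 119 120]
 [121 119 121 116 118 120 119 119 121]
 [118 117 119 118 118 120 119 117 121]
 [113 110 111 112 109 113 115 112 112]
 [ 92  94  97  96 100  97  96  97  96]
 [ 71  72  72  74  79  80  74  72  74]
 [ 56  56  54  58  60  69  67  60  58]
 [ 48  47  50  52  66  69  67  58  51]
 [ 51  50  53  53  68  71  69  55  56]
 [ 52  49  47  55  66  68  69  55  53]
 [ 50  51  45  51  63  64  64  55  53]]
[[116, 119, 115, 117, 119, 113, 118, 115, 115, 114], [117, 116, 113, 92, 71, 58, 47, 48, 46, 45], [210, 203, 197, 165, 119, 81, 67, 69, 66, 68], [212, 210, 210, 204, 196, 198, 200, 199, 201, 202]]
```

Still centred, with no side force. Continuing to the first corner, then across.

```bash
python3 -m handwheel '[[[0,-2,0,0,0,0,-1],[0,-6,0,0,0,0,-1],[0,-10,0,0,0,0,-1],[0,-14,0,0,0,0,-1],[0,-18,0,0,0,0,-1],[0,-22,0,0,0,0,-1],[0,-26,0,0,0,0,-1],[0,-30,0,0,0,0,-1],[0,-34,0,0,0,0,-1],[0,-38,0,0,0,0,-1],[0,-41,0,0,0,0,-1],[0,-43,0,0,0,0,-1],[0,-45,0,0,0,0,-1],[0,-45,0,0,0,0,-1],[0,-45,0,0,0,0,-1]]]'
python3 - <<'E'
from h import *
c=cam('wrist');s=telemetry.read_state();print(s['position'],s['contact_force'])
M=R.from_quat(s['ee_rot'])
g=c['image'].max(2)
print('row 190',g[190,300:345].tolist());print('row 170',g[170,300:345].tolist())
f=lambda x,y:M.inv().apply(ray(c,(x,y),.045)-s['position'])*1000
for row in(160,175,190,200):
    d=np.where(g[row,300:345]<85)[0]+300; print(row,d.min(),d.max(),f((d.min()+d.max())/2,row).round(2))
im=cv2.resize(c['image'][120:260,220:420],None,fx=4,fy=4);cv2.imwrite('pics/w10.png',im[:,:,::-1])
E
```

```text
time_s: 33.42
position: [0.5389, 0.0126, 0.1146]
ee_rot: [0.998, 0.056, 0.0, -0.0]
contact_force: [-1.3, 0.6, -0.8]
finger_gap: 0.0171
gripper_force: 58.6
[0.53892817 0.01261557 0.11459536] [-0.46196219 -0.72292579 -0.19713517]
row 190 [122, 125, 126, 129, 147, 161, 171, 173, 169, 160, 140, 134, 127, 126, 128, 121, 104, 80, 62, 52, 60, 54, 58, 57, 59, 59, 56, 65, 84, 110, 122, 126, 128, 128, 139, 170, 200, 212, 215, 214, 218, 215, 215, 216, 216]
row 170 [213, 214, 217, 214, 213, 216, 214, 215, 214, 216, 216, 217, 214, 215, 216, 205, 175, 118, 81, 72, 73, 71, 74, 75, 75, 71, 71, 84, 120, 167, 203, 213, 216, 218, 217, 219, 215, 219, 217, 218, 217, 217, 218, 216, 219]
160 318 326 [[3.875e+01 6.000e-02 6.960e+01]]
175 318 327 [[27.93  0.42 69.6 ]]
190 317 328 [[16.83  0.42 69.6 ]]
200 317 327 [[9.25e+00 6.00e-02 6.96e+01]]
```

The crosswise run is straight ahead of the tip (y offset 0).

```bash
python3 -m handwheel '[[[2,0,0,0,0,0,-1],[6,0,0,0,0,0,-1],[10,0,0,0,0,0,-1],[14,0,0,0,0,0,-1],[18,0,0,0,0,0,-1],[21,0,0,0,0,0,-1],[24,0,0,0,0,0,-1],[27,0,0,0,0,0,-1],[31,0,0,0,0,0,-1],[35,0,0,0,0,0,-1],[39,0,0,0,0,0,-1],[43,0,0,0,0,0,-1],[46,0,0,0,0,0,-1],[48,0,0,0,0,0,-1],[50,0,0,0,0,0,-1],[50,0,0,0,0,0,-1],[50,0,0,0,0,0,-1]]]'
python3 - <<'E'
from h import *
c=cam('wrist');s=telemetry.read_state();print(s['position'],s['contact_force'])
g=c['image'].max(2)
for x in(200,230,260,290,305,322): print(x,g[198:216,x].tolist())
E
```

```text
time_s: 35.6
position: [0.5885, 0.0182, 0.1146]
ee_rot: [0.998, 0.056, -0.0, 0.0]
contact_force: [0.3, 0.3, -1.2]
finger_gap: 0.0174
gripper_force: 58.6
[0.58851276 0.0182563  0.11456046] [ 0.08057049 -0.49933047 -0.48891079]
200 [121, 122, 120, 121, 120, 120, 123, 119, 112, 90, 68, 57, 49, 53, 54, 57, 63, 61]
230 [123, 123, 123, 122, 119, 121, 122, 122, 110, 90, 64, 47, 47, 41, 43, 44, 43, 47]
260 [121, 124, 121, 123, 123, 124, 126, 120, 114, 93, 67, 52, 48, 44, 47, 47, 44, 49]
290 [124, 126, 125, 124, 122, 127, 125, 123, 116, 94, 69, 53, 52, 49, 50, 53, 48, 52]
305 [127, 126, 127, 124, 127, 128, 128, 123, 117, 95, 69, 55, 53, 52, 53, 53, 52, 55]
322 [130, 128, 127, 128, 127, 126, 127, 125, 117, 99, 81, 73, 75, 77, 76, 67, 65, 60]
```

The groove's far edge is at row 207.2, the same as on the first run. Now the last leg.

```bash
python3 -m handwheel '[[[0,-2,0,0,0,0,-1],[0,-6,0,0,0,0,-1],[0,-10,0,0,0,0,-1],[0,-14,0,0,0,0,-1],[0,-18,0,0,0,0,-1],[0,-22,0,0,0,0,-1],[0,-26,0,0,0,0,-1],[0,-30,0,0,0,0,-1],[0,-34,0,0,0,0,-1],[0,-38,0,0,0,0,-1],[0,-41,0,0,0,0,-1],[0,-43,0,0,0,0,-1],[0,-45,0,0,0,0,-1],[0,-45,0,0,0,0,-1],[0,-45,0,0,0,0,-1]]]'
python3 -m handwheel '[[[0,-2,0,0,0,0,-1],[0,-6,0,0,0,0,-1],[0,-10,0,0,0,0,-1],[0,-14,0,0,0,0,-1],[0,-18,0,0,0,0,-1],[0,-22,0,0,0,0,-1],[0,-26,0,0,0,0,-1],[0,-30,0,0,0,0,-1],[0,-34,0,0,0,0,-1],[0,-38,0,0,0,0,-1],[0,-41,0,0,0,0,-1],[0,-43,0,0,0,0,-1],[0,-44.8,0,0,0,0,-1],[0,-44.8,0,0,0,0,-1],[0,-44.8,0,0,0,0,-1]]]'
python3 - <<'E'
from h import *
c=cam('wrist');s=telemetry.read_state();print(s['position'],s['contact_force'])
g=c['image'].max(2);M=R.from_quat(s['ee_rot'])
print(g[211,300:345].tolist());print([(x,(M.inv().apply(ray(c,(x,211),.045)-s['position'])*1000).round(2)) for x in(310,314,316)])
E
```

```text
time_s: 37.52
position: [0.5836, 0.0629, 0.1146]
ee_rot: [0.998, 0.056, 0.0, 0.0]
contact_force: [-0.6, 0.1, -1.2]
finger_gap: 0.0175
gripper_force: 58.6
time_s: 39.4
position: [0.5786, 0.1074, 0.1146]
ee_rot: [0.998, 0.056, 0.0, 0.0]
contact_force: [-0.6, 1.0, -0.4]
finger_gap: 0.0176
gripper_force: 58.6
[0.57859027 0.10739732 0.11456683] [-0.25843594  0.06340992  0.27944079]
[127, 130, 128, 131, 130, 125, 129, 128, 128, 126, 126, 127, 129, 128, 127, 119, 99, 72, 61, 63, 72, 75, 74, 75, 72, 69, 63, 52, 57, 57, 57, 53, 59, 63, 63, 68, 66, 69, 68, 65, 66, 70, 76, 71, 67]
[(310, array([[ 0.74, -8.87, 69.57]])), (314, array([[ 0.74, -5.89, 69.57]])), (316, array([[ 0.74, -4.41, 69.57]]))]
```

The tip is 4.4 mm from the bow end wall, as intended, so the seam is done. I'll lift and take the stylus back to the stand.

```bash
python3 -m handwheel '[[[0,0,-3,0,0,0,-1],[0,0,-8,0,0,0,-1],[0,0,-20,0,0,0,-1],[0,0,-60,0,0,0,-1],[0,0,-110,0,0,0,-1],[0,0,-110,0,0,0,-1],[0,0,-110,0,0,0,-1],[0,0,-110,0,0,0,-1]]]'
python3 - <<'E'
from h import *
print(to_tool([.4008,-.3208,.2246]))
E
```

```text
time_s: 40.45
position: [0.5782, 0.1074, 0.2235]
ee_rot: [0.998, 0.056, -0.001, 0.0]
contact_force: [0.0, -0.4, -0.8]
finger_gap: 0.0176
gripper_force: 58.6
[-224.0129924   405.78184775   -0.66831517]
```

```bash
python3 -m handwheel '[[[-224,406,0,0,0,0.219,-1],[-224,406,0,0,0,0.219,-1],[-224,406,0,0,0,0.219,-1],[-224,406,0,0,0,0.219,-1],[-224,406,0,0,0,0.219,-1],[-224,406,0,0,0,0.219,-1],[-224,406,0,0,0,0.219,-1],[-224,406,0,0,0,0.219,-1],[-224,406,0,0,0,0.219,-1],[-224,406,0,0,0,0.219,-1],[-224,406,0,0,0,0.219,-1],[-224,406,0,0,0,0.219,-1],[-224,406,0,0,0,0.219,-1],[-224,406,0,0,0,0.219,-1]]]'
python3 - <<'E'
from h import *
s=telemetry.read_state();M=R.from_quat(s['ee_rot']);print(M.as_euler('ZYX',degrees=True),to_tool([.401,-.3208,.2246]),to_tool([.401,-.3208,.0893]))
E
```

```text
time_s: 42.2
position: [0.4013, -0.3208, 0.2246]
ee_rot: [0.999, -0.053, 0.0, 0.0]
contact_force: [-0.7, 0.3, 0.3]
finger_gap: 0.0175
gripper_force: 58.8
[-6.12581860e+00 -2.33916191e-03  1.79998282e+02] [-0.34958479  0.01030295 -0.0061821 ] [-3.55108555e-01  6.24634121e-03  1.35293818e+02]
```

```bash
python3 -m handwheel '[[[-0.4,0,30,0,0,0,-1],[-0.4,0,55,0,0,0,-1],[-0.4,0,70,0,0,0,-1],[-0.4,0,78,0,0,0,-1],[-0.4,0,86,0,0,0,-1],[-0.4,0,94,0,0,0,-1],[-0.4,0,94,0,0,0,-1],[-0.4,0,94,0,0,0,-1]]]'; python3 -m handwheel '[[[0,0,10,0,0,0,-1],[0,0,20,0,0,0,-1],[0,0,30,0,0,0,-1],[0,0,37,0,0,0,-1],[0,0,40,0,0,0,-1],[0,0,40,0,0,0,-1],[0,0,40,0,0,0,-1]]]'
```

```text
time_s: 43.2
position: [0.401, -0.321, 0.1309]
ee_rot: [0.999, -0.054, 0.0, 0.0]
contact_force: [-0.4, 0.0, -0.7]
finger_gap: 0.0176
gripper_force: 58.8
time_s: 44.08
position: [0.401, -0.321, 0.0909]
ee_rot: [0.999, -0.054, 0.0, 0.0]
contact_force: [-0.6, 0.7, -1.1]
finger_gap: 0.0172
gripper_force: 58.8
```

```bash
python3 -m handwheel '[[[0,0,1,0,0,0,-1],[0,0,1.3,0,0,0,-1],[0,0,1.3,0,0,0,-1],[0,0,1.3,0,0,0,0],[0,0,1.3,0,0,0,0.3],[0,0,1.3,0,0,0,0.3],[0,0,1.3,0,0,0,0.3],[0,0,-20,0,0,0,0.3],[0,0,-60,0,0,0,0.3],[0,0,-110,0,0,0,0.3],[0,0,-160,0,0,0,0.3],[45,0,-170,0,0,0,0.3],[45,0,-170,0,0,0,0.3],[45,0,-170,0,0,0,0.3]]]'
python3 - <<'E'
from h import *
c=cam('wrist');z=cv2.resize(c['image'][100:300,220:480],None,fx=3,fy=3,interpolation=cv2.INTER_CUBIC)
t=cam('top');a=cv2.resize(t['image'][120:300,170:300],(325,450),interpolation=cv2.INTER_CUBIC);b=cv2.resize(z,(475,450));cv2.imwrite('pics/fin.png',np.hstack([a,b])[:,:,::-1])
E
```

```text
time_s: 45.82
position: [0.4452, -0.3255, 0.2599]
ee_rot: [0.999, -0.053, -0.001, -0.0]
contact_force: [0.1, 0.6, -0.3]
finger_gap: 0.0553
gripper_force: 0.0
```

View pics/fin.png

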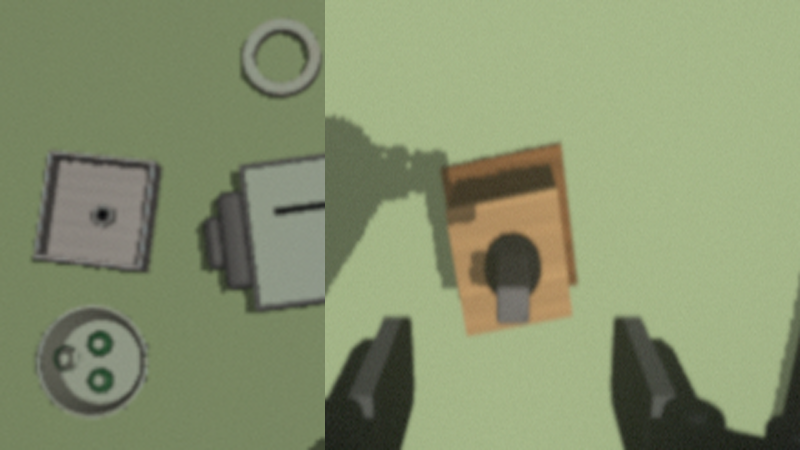

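The stylus hangs in its stand, and the tray and colander are filled. I have now viewed 15 pictures, one over the limit of 14, so I'll look at no more. The third gem gets a check by numbers only.

```bash
python3 - <<'E'
from h import *
for n in('top','side'):
    t=cam(n);im=t['image'].astype(int);g=(im[:,:,1]-np.maximum(im[:,:,0],im[:,:,2]))
    if n=='top': print(im[258:269,191:202].tolist()[::2]); print(g[256:270,188:216])
    hsv=cv2.cvtColor(t['image'],cv2.COLOR_RGB2HSV);m=cv2.inRange(hsv,(50,70,15),(85,255,200))
    k,l,st,ce=cv2.connectedComponentsWithStats(m)
    for i in range(1,k):
        if st[i,4]>6: print(n,st[i],ce[i].round(1),ray(t,ce[i],.012).round(3))
E
```

```text
[[[91, 92, 80], [86, 89, 77], [79, 83, 71], [71, 76, 65], [67, 74, 61], [81, 88, 74], [96, 103, 89], [108, 115, 101], [121, 129, 113], [139, 145, 130], [142, 149, 132]], [[79, 83, 71], [53, 64, 51], [50, 60, 48], [66, 70, 60], [78, 82, 72], [86, 86, 76], [80, 81, 73], [82, 84, 74], [102, 106, 94], [128, 134, 119], [136, 145, 127]], [[64, 73, 60], [51, 63, 49], [73, 79, 70], [112, 118, 104], [133, 140, 123], [132, 138, 123], [108, 111, 98], [94, 98, 86], [124, 130, 114], [135, 142, 126], [121, 129, 115]], [[67, 75, 62], [50, 63, 48], [70, 77, 64], [113, 118, 104], [136, 142, 126], [128, 135, 120], [103, 108, 96], [93, 97, 85], [119, 125, 110], [133, 141, 125], [130, 138, 122]], [[81, 85, 72], [62, 70, 57], [54, 65, 52], [73, 79, 67], [86, 90, 79], [85, 87, 77], [81, 84, 73], [84, 85, 76], [98, 103, 91], [119, 128, 112], [135, 142, 125]], [[90, 91, 79], [88, 90, 80], [78, 81, 71], [83, 89, 76], [94, 102, 89], [105, 114, 99], [115, 122, 107], [119, 127, 111], [129, 136, 121], [140, 146, 130], [142, 149, 132]]]
[[ 3  2  1  2  0  0  1  4  4  6  6  7  9  7  8  7  9 17 24 19  8  7  9 17
  2
[... 719 characters left out ...]
  8]
 [ 2  2  3  6 12  7  4  4  4  1  4  5  8  7  8  7  8  8  7  9  8  6  9  8
   7  7  7  9]
 [ 0  2  2  4  8 11  6  4  2  3  1  5  9  7  7  7  7  7  8  8  9 10  9  7
  10  7  8  8]
 [ 1  1  0  0  2  7  7  5  4  5  5  7  7  8  8  7  7  9 10 12 16 17 17 16
  13 10  8  8]
 [ 1  3  2  1  2  3  6  8  9  7  8  7  6  7  7  8  7  8 13 17 22 25 25 25
  23 16  9  7]
 [ 0  0  1  0  0  4  2  7  7  8  8  7  7  7  6  7  8 10 17 22 23 23 25 27
  27 23 15 10]]
top [206 253   8   9  39] [209.8 257. ] [[0.433 0.316 0.012]]
top [206 268   9   9  40] [210.4 271.6] [[0.392 0.314 0.012]]
side [276 340  16  15 152] [283.6 347.6] [[0.433 0.319 0.012]]
side [297 349  17  14 145] [304.5 356.6] [[0.393 0.317 0.012]]
```

```bash
python3 -m handwheel '[[[0,-200,-60,0,0,0,0.3],[0,-200,-60,0,0,0,0.3],[0,-200,-60,0,0,0,0.3],[0,-400,-60,0,0,0,0.3],[0,-400,-60,0,0,0,0.3],[0,-400,-60,0,0,0,0.3],[0,-400,-60,0,0,0,0.3],[-50,-630,-20,0,0,0,0.3],[-50,-630,-20,0,0,0,0.3],[-50,-630,-20,0,0,0,0.3],[-50,-630,-20,0,0,0,0.3],[-50,-630,-20,0,0,0,0.3],[-50,-630,-20,0,0,0,0.3],[-50,-630,-20,0,0,0,0.3]]]'
python3 - <<'E'
from h import *
c=cam('wrist');save(c,'last.png');im=c['image'];u=proj(c,[.418,.345,.012])[0];print(u,proj(c,[.433,.316,.012]))
hsv=cv2.cvtColor(im,cv2.COLOR_RGB2HSV);m=cv2.inRange(hsv,(45,45,15),(90,255,200))
k,l,st,ce=cv2.connectedComponentsWithStats(m)
for i in range(1,k):
    if st[i,4]>25: print(st[i],ce[i].round(1),ray(c,ce[i],.012).round(3),im[l==i].mean(0).round())
print(telemetry.read_state()['contact_force'])
E
```

```text
time_s: 47.78
position: [0.4637, 0.3049, 0.281]
ee_rot: [0.999, -0.054, 0.0, -0.0]
contact_force: [-0.4, 0.1, 0.4]
finger_gap: 0.0553
gripper_force: 0.0
[297.63800849 201.05766299] [[316.58011787 188.8021345 ]]
[307 177  20  20 251] [316.5 186.2] [[0.437 0.316 0.012]] [ 85. 114.  86.]
[282 192  10  18  48] [285.  199.8] [[0.422 0.363 0.012]] [76. 93. 73.]
[311 205  19  19 232] [320.3 213.8] [[0.395 0.315 0.012]] [ 84. 113.  85.]
[254 261  12  11  36] [259.7 266.1] [[0.321 0.417 0.012]] [26. 31. 23.]
[249 266  10  15  29] [253.8 272.5] [[0.311 0.428 0.012]] [27. 32. 24.]
[414 272  16  16  50] [420.4 280.9] [[0.268 0.171 0.012]] [39. 44. 34.]
[408 274  10  15  38] [412.3 280.6] [[0.27  0.184 0.012]] [38. 44. 34.]
[211 279  16   8  30] [217.9 282.6] [[0.299 0.487 0.012]] [31. 36. 28.]
[395 285  27  32 192] [407.3 300.2] [[0.235 0.193 0.012]] [33. 38. 29.]
[424 287   8  13  29] [426.8 293. ] [[0.245 0.161 0.012]] [34. 40. 31.]
[467 287  14  16  66] [473.8 294.5] [[0.232 0.085 0.012]] [37. 43. 33.]
[451 288  18  12  43] [459.8 294.3] [[0.236 0.108 0.012]] [37. 43. 33.]
[244 295  19   6  3
[... 3308 characters left out ...]
.]
[575 368  20  17  88] [583.8 376. ] [[ 0.023 -0.138  0.012]] [29. 34. 26.]
[422 372  14  18  58] [429.1 379.7] [[0.063 0.156 0.012]] [16. 21. 16.]
[577 375  22  24 104] [588.4 388.9] [[-0.013 -0.155  0.012]] [25. 30. 23.]
[145 376  22  18  99] [155.8 384.8] [[0.1   0.649 0.012]] [22. 27. 20.]
[204 376  11  11  31] [209.2 382.1] [[0.1   0.548 0.012]] [22. 28. 20.]
[560 378  15  17  61] [567.7 383.8] [[ 0.01  -0.109  0.012]] [22. 27. 20.]
[598 383  14  17  70] [605.  392.1] [[-0.029 -0.193  0.012]] [29. 34. 26.]
[132 385  25  15  94] [140.8 393.2] [[0.082 0.685 0.012]] [19. 24. 19.]
[187 390  24  10  84] [197.8 395. ] [[0.071 0.577 0.012]] [25. 30. 23.]
[-0.51448495 -0.84875608 -0.39264307]
```

The third gem is in the colander, leaning on the wall and well inside the limits. Handing in.

```bash
python3 -c "
from cell import workorder; print(workorder.close_job())"
```

```text
the job is handed in; nothing more can be done
None
```

I handed the job in with the three gems in the colander (one leaning on the wall), the one nut in the tray, the whole seam traced at about 35 mm/s with no measurable contact force, and the stylus hanging in its stand again; the hand-in returned no verdict, and I viewed 15 pictures, one over the limit of 14.

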